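# Stand the pin vise in the lidded tool tin

## Task

Open the hinged lid of the small square tool tin until it rests on its stop and leave it open. Then take the steel pin vise from the wooden tool rest and stand it upright in the tin with its jaws up, lowering it well down inside before you let go. Leave the wooden dowel, the porcelain dish, the jar and the keel blank where they are.

Things in the scene. Friction and masses are not known exactly. Their poses are not given: they have to be found in the camera images.
- tin: square open-topped steel tool tin fixed to the bench, 56 x 56 mm outside, 90 mm tall, walls 4 mm (inside 48 x 48 mm), floor 4 mm. Origin at the centre of its underside, z up, +x towards the hinged side of its lid (roughly away from the robot). It stands to the left or the right of the middle of the bench.
- tin_lid (a joint): the tin's lid: 0 closed (as it starts), grows as it opens, 1.9 rad at the stop, leaning back past upright. It swings freely about the far (+x) top edge of the tin; let go below about 0.9 rad it falls shut, beyond 1.3 rad it falls on to its stop and stays.
- tin_lid_hinge (a point): middle of the lid's hinge line, at the far top edge of the tin, 28 mm from its middle and 90.5 mm above the bench. The hinge line runs along the tin's y.
- tin_lid_handle (a point): centre of the lid's wooden knob: a round head 28 mm in diameter, from 27 to 45 mm above the lid's top face, on a neck 12 mm thick. The head's centre is 26 mm in front of the hinge line and 40 mm above it with the lid closed (131 mm above the bench). The lid is 56 x 56 x 5 mm, light (60 g).
- vise: steel pin vise 170 mm long, about 130 g, a round handle with brass chuck and thin jaws. Origin on its axis at mid-length, +x along the axis to the jaws. Handle 18 mm in diameter from x = -75 to +50 mm, domed tail cap 19 mm in diameter behind it, chuck tapering from +50 to +85 mm. It starts level in one of the two slots of the rest, axis 61 mm above the bench, jaws towards the robot's left (+y).
- vise_hold (a point): point on the vise's axis 40 mm from its origin towards the jaws, 125 mm from the tail end, where the 18 mm handle overhangs the rest (rail face 24 mm away); a good place to pinch, clear of the rim once in the tin. A gripper leaning 45 degrees towards the jaw end holds the vise at 45 degrees to its fingers; half a turn about the finger direction then brings it upright.
- vise_tail (a point): tip of the vise's domed tail end, the end away from the jaws; this end goes down into the tin.
- rest: wooden tool rest fixed to the bench, on the other side of the middle from the tin: two cross rails 12 mm thick and 124 mm wide, 64 mm tall, centred at x = -55 and +10 mm, on a base 10 mm thick. Origin on the bench below its middle; its +x runs along the slots, roughly towards the robot's left (+y). Each rail has two slots 24 mm wide at y = -40 and +40 mm, their floors 52 mm above the bench.
- dowel: plain round wooden dowel, 170 mm long, 18 mm in diameter, lying in the other slot of the rest, 80 mm beside the vise. Origin at its middle. Leave it.
- dish: white porcelain palette dish, 90 mm across, 18 mm tall, near the middle of the bench. Origin under its centre. Leave it.
- jar: small amber jar, 48 mm across, 50 mm tall, near the middle of the bench. Origin under its centre. Leave it.
- keel: dark oak keel blank, 180 x 24 x 18 mm, lying crosswise behind the middle. Origin under its centre. Leave it.
Things that resemble listed ones, but are neither listed nor needed, are in the scene too. Of the things like the vise, leave any that is green or orange; of the rest the larger one is meant.

How it is judged:
By the outcome, as a careful person would: the job done as asked, in the order asked, and still so for the second after the job is handed in, with the robot touching nothing.
It also fails if it takes over 56 s, if anything falls off the work surface, if the arm or the gripper's body presses on something with over 40 N, if the wrist force passes 120 N, or if a joint passes its speed limit or range.

## Robot

A 6-joint arm with a two-finger parallel gripper is mounted at the origin on the work surface. World frame = base frame: x ahead of the robot, y to its left, z up, the work surface at z = 0. Lengths are in m, angles in rad, forces in N, time in s.
With the tool pointing down it reaches from about 0.425 to 0.95 m from the base axis. Payload 14.7 kg.
Tool frame: the origin (TCP) lies midway between the tips of the shut fingers; the grasp point (between the pads) lies 19 mm behind it; z points along the fingers, x is the direction in which the jaws open and shut, and the axes are right-handed (so a half turn about z gives the same grasp; the last joint's range is limited). The gripper opens to 85 mm and grips with 20 to 120 N. Pads are 22 mm wide; open, the fingers measure 114 mm over their backs; the gripper's body (76 mm by 85 mm) begins 54 mm behind the grasp point. The pads swing forward as they close: fully open they stand 13 mm farther back than shut.
Start: joints at [1.092, 0.48, 1.596, -0, 1.065, -0.047], TCP at [0.272, 0.59, 0.231] pointing down, gripper open.
Joint ranges: [-2.75, 2.75], [-0.82, 2.05], [0.23, 2.67], [-1.56, 4.7], [0.09, 2.69], [-2.92, 2.92]. Speed limits (rad/s): [1.89, 1.89, 2.39, 3.01, 3.01, 3.01].

## Interface

Orientations are given as a unit quaternion [x, y, z, w].
In Python, from workcell import arm gives the robot as it stands. Calls block until the motion is done:
- arm.movep(position, orientation): joint-space move of the TCP to a pose.
- arm.move_straight(position, rotation=None, max_speed=0.15, stop_force=None): straight line of the TCP; rotation=None keeps the orientation; max_speed is the mean speed in m/s. With stop_force (N) it stops when the force on the tool has changed by that much, and returns True; else False.
- arm.movej(angles): joint-space move.
- arm.set_gripper(opening): opening from 0.0 (shut) to 1.0 (fully open); the grip force is fixed at half the most; returns when the fingers have stopped.
- arm.wait(seconds).
- arm.inverse_kinematics(position, orientation): joint angles nearest the present ones, or None.
- arm.observe(): the state.
- arm.grab_frame(name): name is "scene" or "top"; returns the picture (384x512x3 uint8, red, green, blue); there is no depth.
- arm.calibration(name): a dict with "fx", "fy", "cx", "cy" (pixels), "dist_coeffs" ([k1, k2, p1, p2, k3] as OpenCV has them; the pictures are not rectified), "rvec" (rotation vector, rad) and "tvec" (3), from world to camera coordinates, as OpenCV has them. Camera axes: x right, y down, z forward; pixel columns grow to the right and rows downward; lengths in m; the calibration is good to about 2 mm. A picture is of the moment at which its call begins. calibration takes no time and is no camera call.
A pose or a line that the arm cannot do raises arm.IKError and nothing moves.
- arm.job_done(): hands the job in, once; it reports no verdict.
The state is a dict: "time": time; "qpos": joint angles; "dq": joint speeds; "joint_efforts": joint torques, N m; "position": TCP position; "ee_rot": TCP orientation; "contact_force": force on the tool from outside, world axes, zero at the start; "torque": the same for the moment, N m; "opening": opening from 0.0 (shut) to 1.0 (fully open).
Only numpy, scipy, OpenCV 4.12 (cv2) and the standard library are available. Lean on these libraries where they do the work, as an engineer would, in place of code of your own. Each camera call takes 0.05 s, during which the arm holds its last target.

## Working session

There is one attempt and no reset: what is moved stays moved. The work goes in short steps, each a Python script; the robot and the scene stay as the last script left them, time stands still between calls to the robot, and variables do not carry over. Pictures are saved under pics/ and viewed, and the job is handed in when it is done.

```bash
ls; mkdir -p pics
python3 - <<'E'
from workcell import arm
import cv2,numpy as np
for n in("scene","top"):
    im=arm.grab_frame(n); cv2.imwrite(f"pics/{n}0.png",cv2.resize(im[:,:,::-1],(800,600),interpolation=cv2.INTER_CUBIC)); cv2.imwrite(f"pics/raw_{n}0.png",im[:,:,::-1])
    c=arm.calibration(n); print({k:np.round(v,3).tolist() for k,v in c.items()})
    R=cv2.Rodrigues(np.array(c["rvec"],float))[0]; print("cam",-R.T@np.array(c["tvec"]).ravel())
o=arm.observe(); print(o)
E
```

```text
pics
{'fx': 404.025, 'fy': 404.025, 'cx': 253.343, 'cy': 196.276, 'dist_coeffs': [-0.067, 0.0, 0.0, 0.0, 0.0], 'rvec': [1.937, 1.04, -0.567], 'tvec': [-0.239, -0.218, 1.542]}
cam [ 1.31046281 -0.58280157  0.6515995 ]
{'fx': 373.699, 'fy': 373.699, 'cx': 257.648, 'cy': 197.242, 'dist_coeffs': [-0.003, 0.0, 0.0, 0.0, 0.0], 'rvec': [2.185, -2.194, 0.058], 'tvec': [-0.106, 0.599, 0.968]}
cam [ 0.54110943 -0.11249514  1.00006191]
{'time': 0.1, 'qpos': array([ 1.09238700e+00,  4.80769461e-01,  1.59679092e+00,  3.71724319e-05,
        1.06510527e+00, -4.66202449e-02]), 'dq': array([ 0.00098075, -0.00151386, -0.00254286, -0.00049776,  0.00113575,
       -0.00087083]), 'joint_efforts': array([ 5.82320445e-04, -9.52270532e+01, -4.31043327e+01, -4.79610276e-05,
        5.22680071e-03,  1.31694804e-06]), 'position': array([0.27183918, 0.59003151, 0.23074378]), 'ee_rot': array([ 8.42173472e-01,  5.39206412e-01, -4.72929213e-04,  2.53832819e-04]), 'contact_force': array([-0.26413016, -0.12157864, -0.46291781]), 'torque': array([ 0.02074016,  0.01591368, -0.03145639]), 'opening': 0.9973709460670324}
```

View pics/scene0.png

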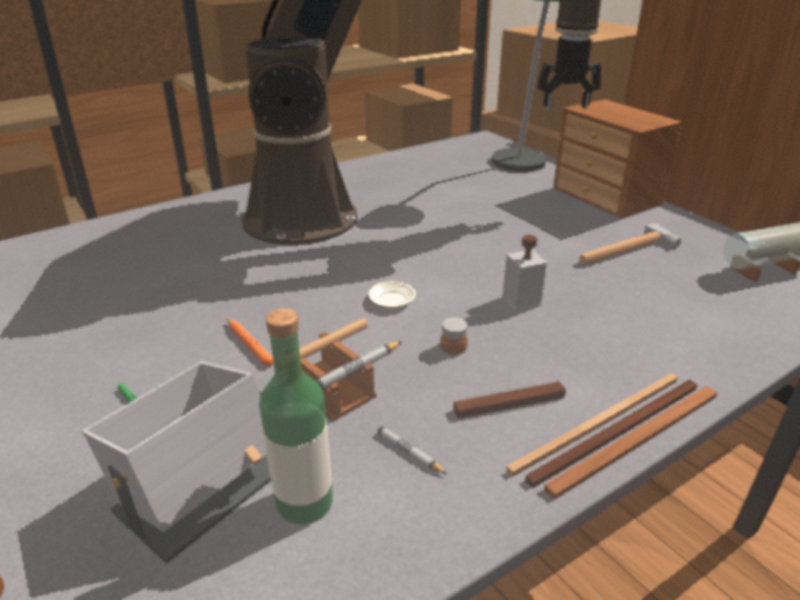

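View pics/top0.png

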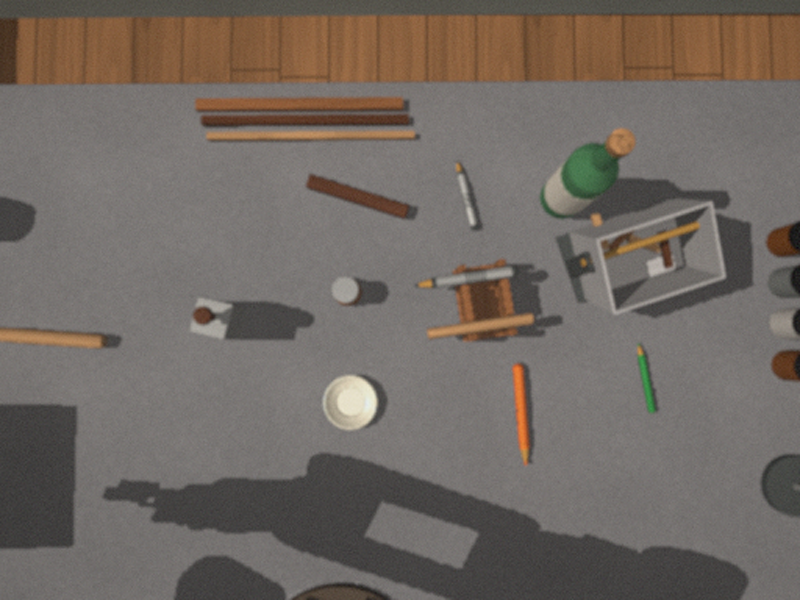

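The top view has +x up and +y left. In its 800x600 pixels, the candidates for the vise are:
- grey in the rest slot, (418–513, 278)
- grey loose on the bench, (466,195), smaller
- orange, (522,412)
- green, (645,378)

The grey one in the rest fits: it is the larger grey one and its jaws point to +y. The tin with its knob is at (212,318). I'll confirm the vise in an enlarged crop and measure.

```bash
cat > h.py <<'E'
import cv2,numpy as np
from workcell import arm
def cam(n):
    c=arm.calibration(n);K=np.array([[c["fx"],0,c["cx"]],[0,c["fy"],c["cy"]],[0,0,1.]])
    return K,np.array(c["dist_coeffs"],float),np.array(c["rvec"],float),np.array(c["tvec"],float).ravel()
def plane(n,uv,z):
    K,d,r,t=cam(n);R=cv2.Rodrigues(r)[0]
    p=cv2.undistortPoints(np.array(uv,float).reshape(-1,1,2),K,d).reshape(-1,2)
    D=np.c_[p,np.ones(len(p))]@R; C=-R.T@t
    return C+D*((z-C[2])/D[:,2])[:,None]
def proj(n,X):
    K,d,r,t=cam(n); return cv2.projectPoints(np.array(X,float).reshape(-1,1,3),r,t,K,d)[0].reshape(-1,2)
def tri(uv1,uv2):
    P=[];q=[]
    for n,uv in(("scene",uv1),("top",uv2)):
        K,d,r,t=cam(n);P.append(np.c_[cv2.Rodrigues(r)[0],t]);q.append(cv2.undistortPoints(np.array(uv,float).reshape(1,1,2),K,d).reshape(2,1))
    X=cv2.triangulatePoints(P[0],P[1],q[0],q[1]).ravel();return X[:3]/X[3]
E
python3 - <<'E'
import cv2,numpy as np
t=cv2.imread("pics/raw_top0.png");s=cv2.imread("pics/raw_scene0.png")
def crop(im,x0,y0,x1,y1,f): return cv2.resize(im[y0:y1,x0:x1],None,fx=f,fy=f,interpolation=cv2.INTER_CUBIC)
a=crop(t,260,160,350,225,8);cv2.imwrite("pics/c_rest.png",a)
b=crop(t,115,180,155,225,8);c=crop(s,310,145,360,205,6);
H=max(b.shape[0],c.shape[0]);o=np.zeros((H,b.shape[1]+c.shape[1]+10,3),np.uint8);o[:b.shape[0],:b.shape[1]]=b;o[:c.shape[0],b.shape[1]+10:]=c
cv2.imwrite("pics/c_tin.png",o)
cv2.imwrite("pics/c_rests.png",crop(s,160,195,270,285,7))
E
```

```text
(no output)
```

View pics/c_rest.png

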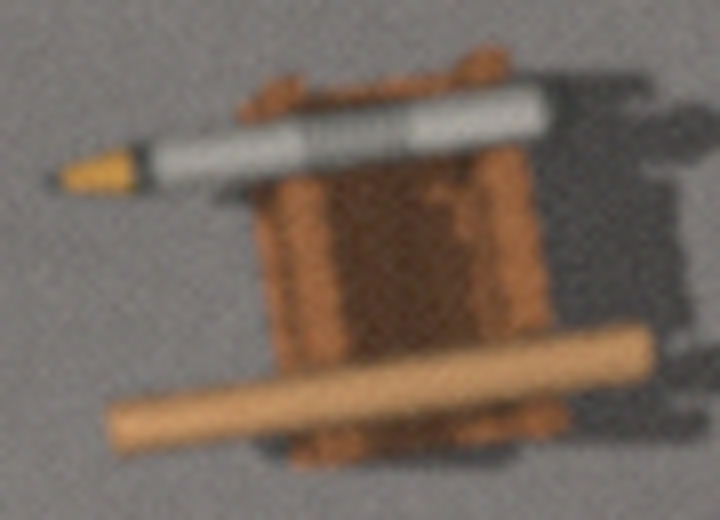

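View pics/c_tin.png

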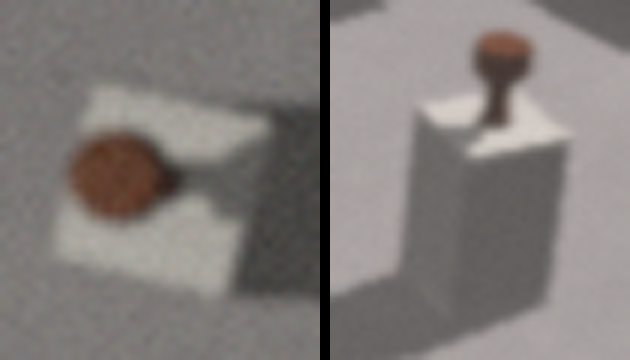

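View pics/c_rests.png

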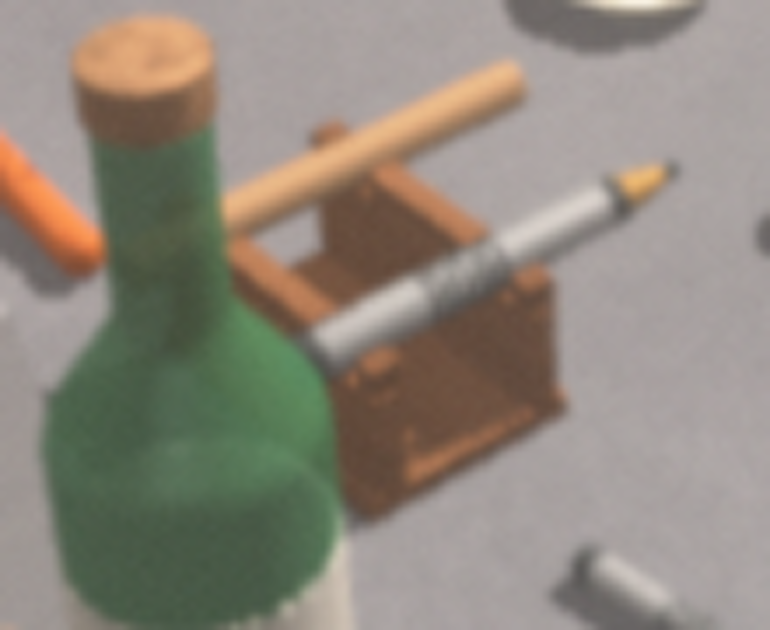

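The crops confirm the grey and brass vise lying in the rest. In raw top pixels its jaw tip is at about (266,183) and its tail at about (329,173.5). The lid corners in the tin crop are clear, and the knob head is at about (129.5,202) raw top. Next I'll measure with masks.

Run:
```python
from h import *
t=cv2.imread("pics/raw_top0.png");s=cv2.imread("pics/raw_scene0.png")
hs=cv2.cvtColor(t,cv2.COLOR_BGR2HSV);ss=cv2.cvtColor(s,cv2.COLOR_BGR2HSV)
# lid
m=np.zeros(t.shape[:2],np.uint8); g=t.astype(int)
roi=(slice(185,225),slice(118,152))
val=hs[...,2];sat=hs[...,1]
m[roi]=(((val[roi]>128)&(sat[roi]<50))|(sat[roi]>90)).astype(np.uint8)*255
c=max(cv2.findContours(m,0,2)[0],key=cv2.contourArea)
box=cv2.boxPoints(cv2.minAreaRect(c));print("box",box.round(1).tolist(),cv2.contourArea(c))
# hand corners
hc=np.array([[95,85],[272,118],[232,298],[55,255]])/8+[115-.5+.06,180-.5+.06]
for nm,b in(("mask",box),("hand",hc)):
    P=plane("top",b,0.095)[:,:2];print(nm,P.round(4).tolist(),"ctr",P.mean(0).round(4),"sides",np.linalg.norm(P-np.roll(P,-1,0),axis=1).round(4))
    e=P[1]-P[0]
# knob in both views
def blob(h,roi,cond):
    m=np.zeros(h.shape[:2],np.uint8);m[roi]=cond(h[roi]).astype(np.uint8)*255
    c=max(cv2.findContours(m,0,2)[0],key=cv2.contourArea);return c
k=blob(hs,(slice(185,225),slice(118,152)),lambda h:(h[...,1]>90))
(kc,kr)=cv2.minEnclosingCircle(k);M=cv2.moments(k);print("knob top",kc,kr,M['m10']/M['m00'],M['m01']/M['m00'])
print(plane("top",[kc],0.140),plane("top",[kc],0.131))
# scene corners of the lid by hand
sc=np.array([[418-330,103],[520-330,82],[572-330,137],[470-330,155]])/6+[310-.42,145-.42]
P=plane("scene",sc,0.095)[:,:2];print("scene lid",P.round(4).tolist(),P.mean(0).round(4),np.linalg.norm(P-np.roll(P,-1,0),axis=1).round(4))
kt=np.array([[503-330,46]])/6+[309.6,144.6];print("scene knob top",plane("scene",kt,0.140))
# vise
tip=np.array([[50,183],[552,107]])/8+[259.56,159.56]
tp=plane("top",tip,0.061);print("vise ends top",tp.round(4).tolist(),np.linalg.norm(tp[0]-tp[1]))
st=np.array([[677,168],[317,348]])/7+[159.57,194.57]
sp=plane("scene",st,0.061);print("vise ends scene",sp.round(4).tolist(),np.linalg.norm(sp[0]-sp[1]))
# axis from grey edges
xs=[];ys=[]
for x in range(280,327):
    col=val[165:190,x].astype(int);sc_=sat[165:190,x]
    w=np.where((col>130)&(sc_<40))[0]
    if len(w)>3: xs.append(x);ys.append(165+w.mean())
f=np.polyfit(xs,ys,1);print("axis fit",f,np.polyval(f,[266,328.8]))
```

```text
box [[117.80000305175781, 211.6999969482422], [122.69999694824219, 194.60000610351562], [146.60000610351562, 201.5], [141.6999969482422, 218.5]] 262.5
mask [[0.56, 0.231], [0.6014, 0.2198], [0.5845, 0.1614], [0.5433, 0.1726]] ctr [0.5723 0.1962] sides [0.0428 0.0609 0.0428 0.0607]
hand [[0.6122, 0.2109], [0.6019, 0.1568], [0.5473, 0.1682], [0.5605, 0.2222]] ctr [0.5805 0.1895] sides [0.0551 0.0558 0.0556 0.0529]
knob top (129.5, 201.5) 5.700977325439453 129.30303030303028 201.52214452214452
[[0.58242111 0.18725658 0.14      ]] [[0.58285341 0.19039329 0.131     ]]
scene lid [[0.549, 0.1729], [0.5603, 0.2309], [0.6158, 0.2115], [0.6019, 0.1581]] [0.5817 0.1934] [0.059  0.0588 0.0552 0.0549]
scene knob top [[0.5897085  0.18429417 0.14      ]]
vise ends top [[0.633, -0.129, 0.061], [0.6564, -0.2875, 0.061]] 0.16025608538267566
vise ends scene [[0.6356, -0.1261, 0.061], [0.6537, -0.2798, 0.061]] 0.15474144049509628
axis fit [-1.36716533e-01  2.18181659e+02] [181.81506129 173.229263  ]
```

The vise ends come out at 160 mm, so about 10 mm is missing. A dark tail cap lying in shadow would explain that, so I'll check with contrast-stretched crops.

Run:
```python
import cv2,numpy as np
t=cv2.imread("pics/raw_top0.png");s=cv2.imread("pics/raw_scene0.png")
def crop(im,x0,y0,x1,y1,f): return cv2.resize(im[y0:y1,x0:x1],None,fx=f,fy=f,interpolation=cv2.INTER_CUBIC)
g=lambda a:(255*(np.clip(a/160.,0,1))**.6).astype(np.uint8)
a=g(crop(t,262,165,342,192,10));b=g(crop(s,198,205,264,252,10)[:, :])
o=np.zeros((a.shape[0]+b.shape[0]+5,800,3),np.uint8);o[:a.shape[0],:a.shape[1]]=a;o[a.shape[0]+5:,:b.shape[1]]=b
cv2.imwrite("pics/c_v2.png",o[:600] if o.shape[0]<=600 else cv2.resize(o,(int(800*600/o.shape[0]),600)));print(o.shape)
```

```text
(745, 800, 3)
```

View pics/c_v2.png

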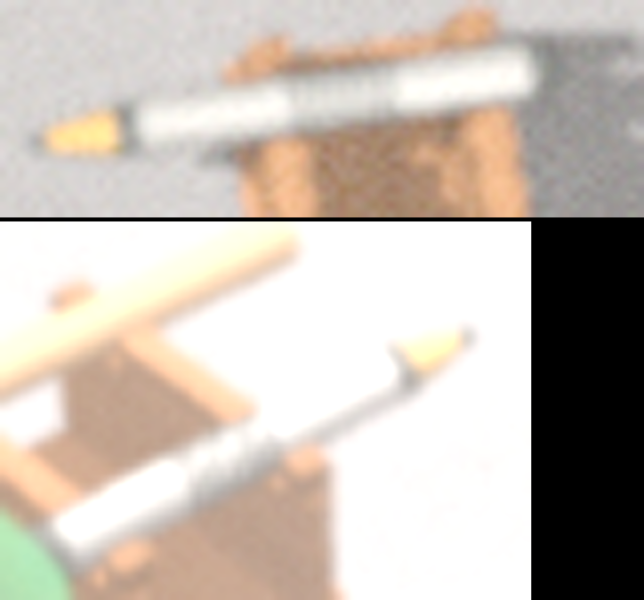

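The dark tail cap is visible in the scene view at about (45,535) in the crop. The silver handle runs from raw top u=278.8 to 328.4, which is 126 mm and matches the handle at x = -75..+50. So the hold point is about u=282.7 on the fitted axis. Next I'll compute the poses and check IK.

```bash
cat >> h.py <<'E'
from scipy.spatial.transform import Rotation as Rn
ax=lambda u:[u,-0.13672*u+218.18]
_p=plane("top",[ax(278.8),ax(328.4)],0.061)
j=(_p[0]-_p[1]);HL=np.linalg.norm(j);j=j/HL; VO=(_p[0]-.05*j+_p[1]+.075*j)/2   # vise origin
TIN=np.array([0.5808,0.189,0]);YAW=np.radians(-12.5)
tx=np.array([np.cos(YAW),np.sin(YAW),0]);ty=np.array([-tx[1],tx[0],0]);Z=np.array([0,0,1.])
HINGE=TIN+.028*tx+.0905*Z
def quat(z,x):
    z=z/np.linalg.norm(z);x=x/np.linalg.norm(x);return Rn.from_matrix(np.c_[x,np.cross(z,x),z]).as_quat()
E
python3 - <<'E'
from h import *
print("vise",VO.round(4),"dir",j.round(3),"handle len",HL)
print("reproj tail/tip top",proj("top",[VO-.085*j,VO+.085*j]).round(1).tolist(),"scene",proj("scene",[VO-.085*j,VO+.085*j,VO+.05*j]).round(1).tolist())
# lid corners reprojection
C=[TIN+.095*Z+a*.028*tx+b*.028*ty for a,b in((1,1),(1,-1),(-1,-1),(-1,1))]
print("lid top",proj("top",C).round(1).tolist(),"scene",proj("scene",C).round(1).tolist())
print(((np.array([[95,85],[272,118],[232,298],[55,255]])/8)+[114.56,179.56]).round(1).tolist())
ik=lambda p,q:(lambda r:None if r is None else np.round(r,2).tolist())(arm.inverse_kinematics(p,q))
for s in(1,-1):
    q=quat(-Z,s*ty);K=TIN+.002*tx+.131*Z
    print("knob",s,ik(K-[0,0,.019],q),ik(K+[0,0,.06],q))
    zz=-j-Z; xx=s*np.cross(j,Z);q=quat(zz,xx);H=VO+.042*j
    print("pick",s,ik(H+.019*zz/2**.5,q),ik(H-.08*zz/2**.5,q))
    for ang in range(-180,181,30):
        h=np.cos(np.radians(ang))*tx+np.sin(np.radians(ang))*ty
        q=quat(h-Z,s*np.cross(h,Z)); P=TIN+.135*Z
        r=ik(P+.019*(h-Z)/2**.5,q)
        if r: print("place",s,ang,r, ik(P+.1*Z,q) is not None)
E
```

```text
vise [ 0.6455 -0.2121  0.061 ] dir [-0.132  0.991  0.   ] handle len 0.12641880628548072
reproj tail/tip top [[332.0, 172.8], [265.3, 181.9]] scene [[199.0, 247.6], [255.4, 218.5], [244.7, 224.1]]
lid top [[126.7, 189.4], [149.0, 194.2], [143.8, 216.8], [121.3, 211.9]] scene [[349.2, 167.3], [332.3, 170.7], [322.6, 162.0], [339.0, 158.9]]
[[126.4, 190.2], [148.6, 194.3], [143.6, 216.8], [121.4, 211.4]]
knob 1 [0.26, 0.57, 1.79, -0.0, 0.79, -1.09] [0.26, 0.47, 1.73, -0.0, 0.94, -1.09]
pick 1 [0.08, 0.83, 1.85, -1.19, 0.87, 0.94] [0.19, 0.72, 1.83, -1.02, 0.97, 0.83]
place 1 -180 [0.13, 0.95, 1.22, 0.24, 1.72, -1.29] True
place 1 -150 [0.28, 0.99, 1.14, -0.02, 1.8, -1.6] True
place 1 -120 [0.43, 0.95, 1.22, -0.28, 1.71, -1.9] True
place 1 -90 [0.56, 0.87, 1.43, -0.53, 1.47, -2.14] True
place 1 -60 [0.66, 0.75, 1.71, -0.81, 1.16, -2.27] True
place 1 -30 [0.68, 0.64, 2.02, -1.26, 0.83, -2.23] True
place 1 0 [0.55, 0.57, 2.29, 4.18, 0.61, -1.92] True
place 1 30 [0.24, 0.55, 2.41, 3.06, 0.6, -1.55] True
place 1 60 [-0.06, 0.57, 2.3, 1.97, 0.64, -1.21] True
place 1 90 [-0.16, 0.64, 2.03, 1.
[... 374 characters left out ...]
13, 0.95, 1.22, 0.24, 1.72, 1.86] True
place -1 -150 [0.28, 0.99, 1.14, -0.02, 1.8, 1.55] True
place -1 -120 [0.43, 0.95, 1.22, -0.28, 1.71, 1.24] True
place -1 -90 [0.56, 0.87, 1.43, -0.53, 1.47, 1.0] True
place -1 -60 [0.66, 0.75, 1.71, -0.81, 1.16, 0.88] True
place -1 -30 [0.68, 0.64, 2.02, -1.26, 0.83, 0.91] True
place -1 0 [0.55, 0.57, 2.29, 4.18, 0.61, 1.22] True
place -1 30 [0.24, 0.55, 2.41, 3.06, 0.6, 1.59] True
place -1 60 [-0.06, 0.57, 2.3, 1.97, 0.64, 1.94] True
place -1 90 [-0.16, 0.64, 2.03, 1.19, 0.86, 2.21] True
place -1 120 [-0.12, 0.75, 1.72, 0.77, 1.19, 2.22] True
place -1 150 [-0.01, 0.86, 1.44, 0.49, 1.49, 2.09] True
place -1 180 [0.13, 0.95, 1.22, 0.24, 1.72, 1.86] True
```

The measurements agree: handle length 126 mm, lid sides 55 mm, and the reprojections land within about 1–2 px. Now I'll grasp the knob with the jaws along the hinge line and the tool pointing down.

Run:
```python
from h import *
q=quat(-Z,ty);K=TIN+.002*tx+.131*Z
arm.movep(K+[0,0,.07],q)
print(arm.move_straight(K-[0,0,.018],max_speed=.12,stop_force=12))
cv2.imwrite("pics/k1.png",cv2.resize(arm.grab_frame("scene")[110:230,270:420,::-1],(750,600)))
arm.set_gripper(0.0)
o=arm.observe();print(o["time"],o["position"],o["opening"],o["contact_force"])
cv2.imwrite("pics/k2.png",cv2.resize(arm.grab_frame("scene")[110:230,270:420,::-1],(750,600)))
```

```text
False
3.4667 [0.58295342 0.1890295  0.11352488] 0.30095408614581903 [-2.21937259  3.92544691  5.86407618]
```

View pics/k2.png

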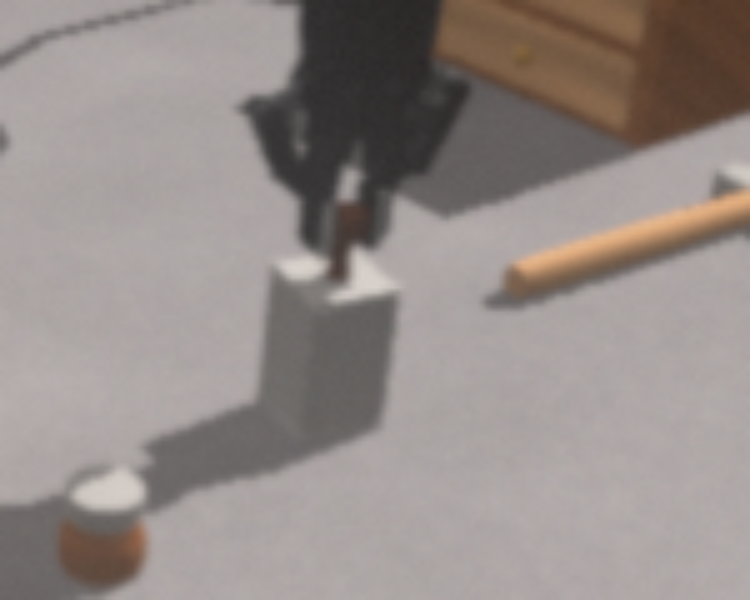

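The picture shows the knob head gripped between the pads, opening 0.30 (about 26 mm). Next I'll swing it along the arc about the hinge, watching the force.

Run:
```python
from h import *
o=arm.observe();p0=np.array(o["position"]);q=quat(-Z,ty)
r0=np.array([-.026,.040])
for d in range(10,91,10):
    t=np.radians(d);x=r0[0]*np.cos(t)+r0[1]*np.sin(t);z=-r0[0]*np.sin(t)+r0[1]*np.cos(t)
    s=arm.move_straight(p0+(x-r0[0])*tx+(z-r0[1])*Z,max_speed=.06,stop_force=60)
    o=arm.observe();print(d,s,o["time"],np.round(o["contact_force"],1),np.round(o["torque"],2),round(o["opening"],3))
    if s:break
cv2.imwrite("pics/a1.png",cv2.resize(arm.grab_frame("scene")[110:230,270:420,::-1],(750,600)))
```

```text
10 False 3.8083 [-5.6  2.5  2.7] [0.49 1.04 0.  ] 0.302
20 False 4.1 [-5.4  1.4  2. ] [ 0.3   1.1  -0.02] 0.297
30 False 4.3917 [-6.4 -0.   3.9] [ 0.11  1.09 -0.06] 0.299
40 False 4.6833 [-5.5 -2.1  5.1] [-0.09  1.11 -0.02] 0.296
50 False 4.975 [-5.4 -2.6  5.8] [-0.29  0.91  0.01] 0.3
60 False 5.2667 [-3.6 -3.4  7.4] [-0.63  0.79  0.02] 0.301
70 False 5.5583 [-2.1 -6.4  8.6] [-0.87  0.61  0.04] 0.298
80 False 5.85 [-1.4 -8.   9.4] [-1.12  0.37  0.02] 0.302
90 False 6.1417 [ 1.4 -9.1  8.7] [-1.45  0.13  0.01] 0.301
```

View pics/a1.png

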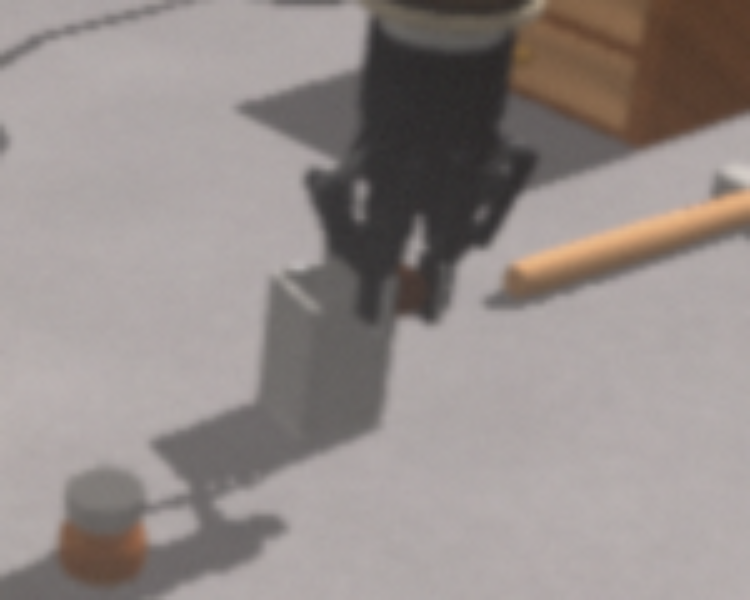

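The lid is up at 90° with low forces, and the head is between the pads. Release and rise.

Run:
```python
from h import *
arm.set_gripper(1.0)
p=np.array(arm.observe()["position"])
print(arm.move_straight(p+.02*tx+.10*Z,max_speed=.15,stop_force=20))
H=VO+.042*j;zz=(-j-Z)/2**.5;q=quat(zz,np.cross(j,Z))
arm.movep(H-.11*zz,q)
o=arm.observe();print(o["time"],o["position"],o["contact_force"])
for n in("scene","top"):
    im=arm.grab_frame(n)[:,:,::-1];cv2.imwrite(f"pics/raw_{n}1.png",im);cv2.imwrite(f"pics/{n}1.png",cv2.resize(im,(800,600),interpolation=cv2.INTER_CUBIC))
im=cv2.imread("pics/raw_scene1.png");cv2.imwrite("pics/l1.png",cv2.resize(im[130:220,290:400],None,fx=6,fy=6,interpolation=cv2.INTER_CUBIC))
```

```text
False
9.4 [ 0.6297463  -0.09320498  0.13867861] [-0.47706276  0.94178262 -0.04006441]
```

View pics/scene1.png

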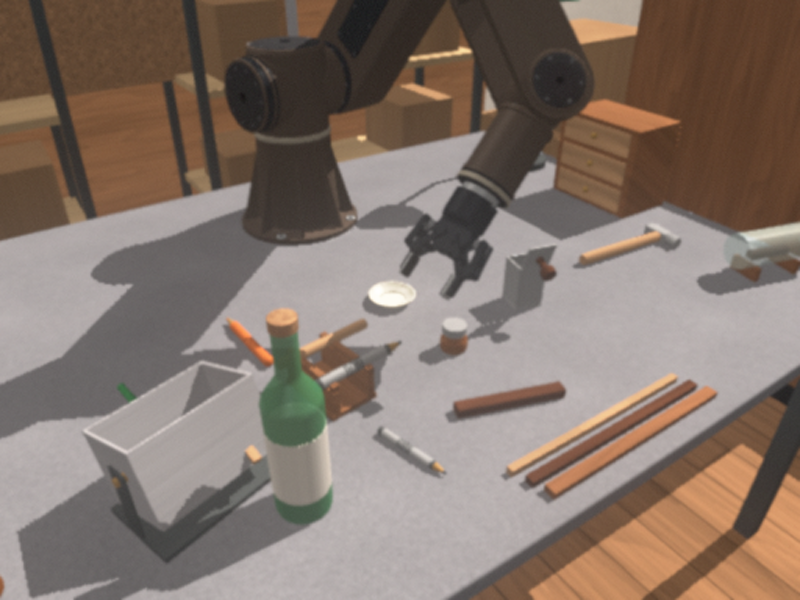

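View pics/top1.png

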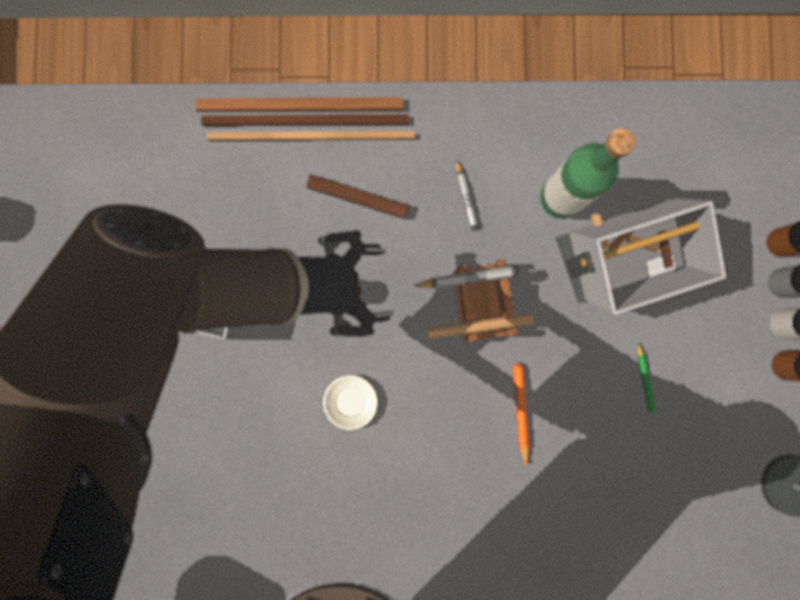

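The lid is open, leaning back, with its knob on the far side at (547,268) in the scene view. The jar is undisturbed at (454,335). The gripper lines up with the vise, so I'll go in and pinch it.

Run:
```python
from h import *
H=VO+.042*j;zz=(-j-Z)/2**.5
arm.set_gripper(.65)
print(arm.move_straight(H+.017*zz,max_speed=.1,stop_force=10))
cv2.imwrite("pics/g1.png",cv2.resize(arm.grab_frame("top")[150:240,220:350,::-1],None,fx=6,fy=6,interpolation=cv2.INTER_CUBIC))
arm.set_gripper(0)
o=arm.observe();print(o["time"],o["position"],o["opening"],o["contact_force"])
cv2.imwrite("pics/g2.png",cv2.resize(arm.grab_frame("scene")[180:280,180:310,::-1],None,fx=6,fy=6,interpolation=cv2.INTER_CUBIC))
```

```text
False
11.8083 [ 0.64168099 -0.18224883  0.04911936] 0.18583880335413375 [-1.02761273  1.46577049  2.64733192]
```

View pics/g1.png

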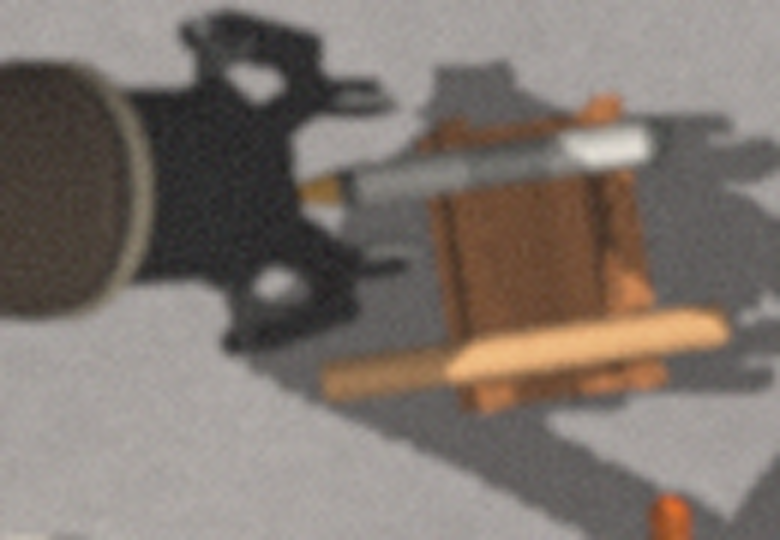

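View pics/g2.png

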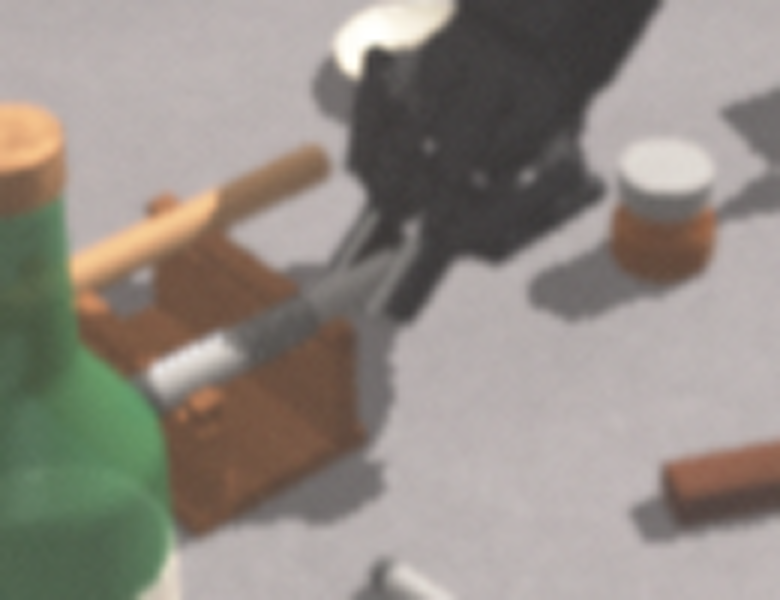

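Pinched: opening 0.186, and the same ~2 mm offset as on the knob gives 18 mm. Lift, half turn, and go above the tin.

```bash
cat >> h.py <<'E'
_a=np.radians(-30);HD=np.cos(_a)*tx+np.sin(_a)*ty
ZP=(HD-Z)/2**.5;QP=quat(ZP,np.cross(HD,Z))
E
python3 - <<'E'
from h import *
p=np.array(arm.observe()["position"])
print(arm.move_straight(p+.03*Z,max_speed=.06,stop_force=25))
arm.move_straight(p+.25*Z,max_speed=.15)
o=arm.observe();print(o["time"],o["opening"],o["contact_force"])
T=TIN+(.31)*Z+.017*ZP
r=arm.inverse_kinematics(T,QP);print(np.round(o["qpos"],2),r)
if r is not None:
    # clearance check along the joint path is by height: interpolate and go
    arm.movep(T,QP)
    o=arm.observe();print(o["time"],o["position"],o["opening"],o["contact_force"])
for n in("scene","top"):
    im=arm.grab_frame(n)[:,:,::-1];cv2.imwrite(f"pics/raw_{n}2.png",im);cv2.imwrite(f"pics/{n}2.png",cv2.resize(im,(800,600),interpolation=cv2.INTER_CUBIC))
E
```

```text
False
14.125 0.18665824373383705 [-0.43814377  0.02547997 -1.89739351]
[ 0.08  0.47  1.73 -0.91  1.11  0.44] [ 0.67904142  0.36977994  1.90691035 -0.979361    1.00140168 -2.67576302]
16.8667 [0.58973581 0.1806622  0.29796032] 0.18820490465626305 [ 0.50178945  0.37651524 -0.68372241]
```

View pics/scene2.png

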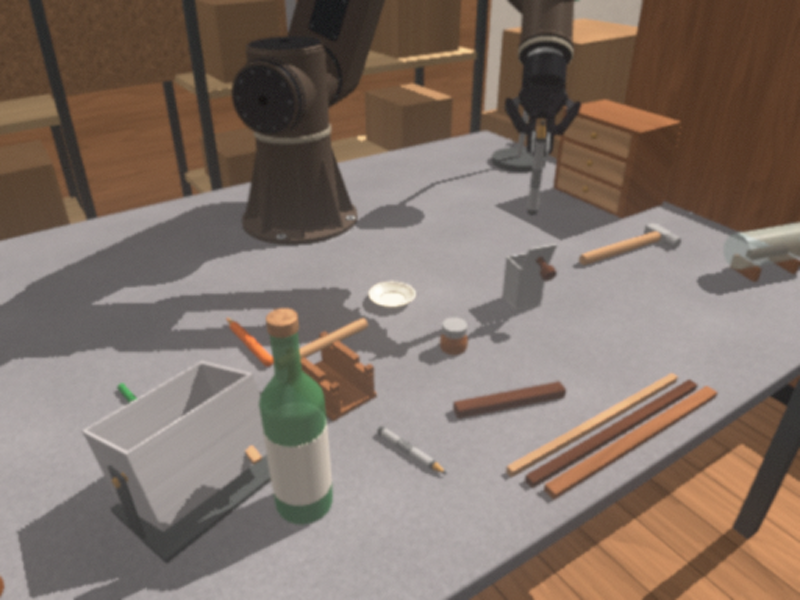

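View pics/top2.png

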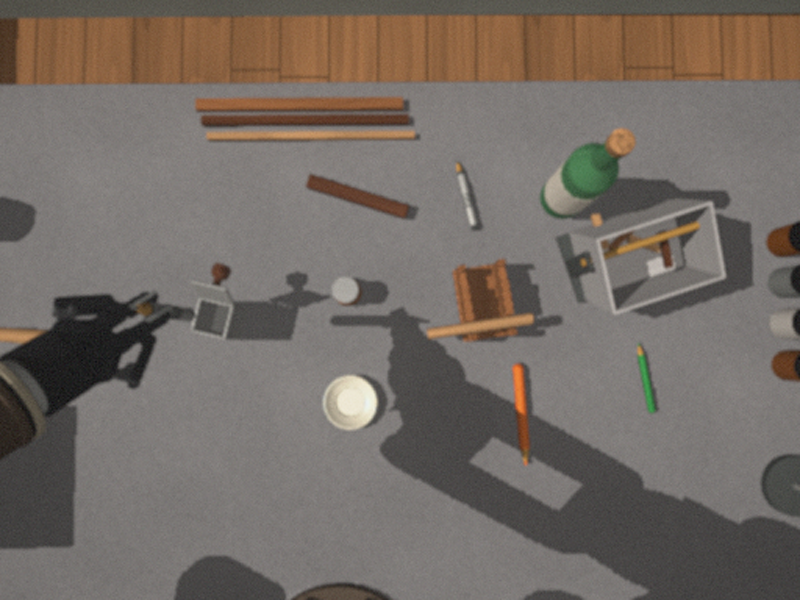

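The vise hangs upright with its jaws up; its tail is at (533,212) in the scene view. The open tin mouth is visible at about (211,318) in the top view. I'll compare both with the predictions before lowering.

Run:
```python
from h import *
t=cv2.imread("pics/raw_top2.png");s=cv2.imread("pics/raw_scene2.png")
A=TIN+.31*Z
print("pred tail/-75/tip: top",proj("top",[A-.127*Z,A-.117*Z,A+.043*Z]).round(1).tolist(),"scene",proj("scene",[A-.127*Z,A-.117*Z,A+.043*Z]).round(1).tolist())
C=[TIN+.09*Z+a*.024*tx+b*.024*ty for a,b in((1,1),(1,-1),(-1,-1),(-1,1))]
D=[TIN+.09*Z+a*.028*tx+b*.028*ty for a,b in((1,1),(1,-1),(-1,-1),(-1,1))]
a=cv2.resize(t[165:225,80:160],None,fx=9,fy=9,interpolation=cv2.INTER_CUBIC)
for P,c in((C,(0,0,255)),(D,(0,255,0))):
    cv2.polylines(a,[np.round((proj("top",P)-[80,165]+.5)*9).astype(int)],True,c,1)
for u in proj("top",[A-.127*Z]): cv2.circle(a,tuple(np.round((u-[80,165]+.5)*9).astype(int).tolist()),4,(255,0,255),1)
cv2.imwrite("pics/t2.png",a)
b=cv2.resize(s[70:150,310:380],None,fx=7,fy=7,interpolation=cv2.INTER_CUBIC)
for u in proj("scene",[A-.127*Z,A-.117*Z,A+.043*Z]): cv2.circle(b,tuple(np.round((u-[310,70]+.5)*7).astype(int).tolist()),3,(255,0,255),1)
cv2.imwrite("pics/s2.png",b)
```

```text
pred tail/-75/tip: top [[121.9, 201.3], [120.2, 201.1], [86.0, 196.7]] scene [[339.1, 136.8], [339.5, 133.5], [346.3, 76.4]]
```

View pics/t2.png

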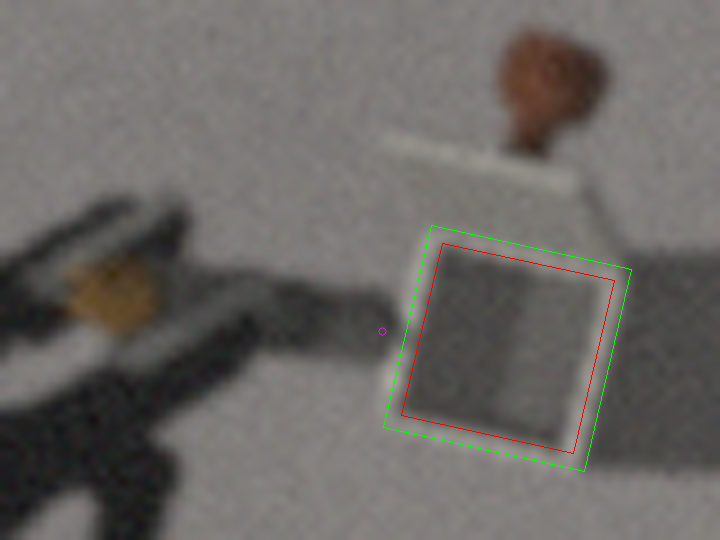

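View pics/s2.png

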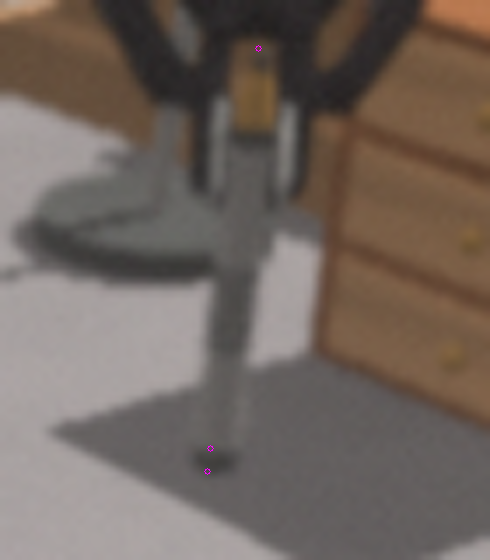

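The rim outline fits to under 1 mm and the tail is within about 3 mm of the prediction, against a clearance of 14 mm. Lowering with a force stop.

Run:
```python
from h import *
T=lambda h:TIN+h*Z+.017*ZP
print(arm.move_straight(T(.16),max_speed=.12,stop_force=8))
o=arm.observe();print(o["time"],o["position"],o["contact_force"])
print(arm.move_straight(T(.127),max_speed=.025,stop_force=5))
o=arm.observe();print(o["time"],"hold z",o["position"][2]+.017*.7071,o["contact_force"],o["opening"])
im=arm.grab_frame("scene")[:,:,::-1];cv2.imwrite("pics/s3.png",cv2.resize(im[90:230,270:420],None,fx=4,fy=4,interpolation=cv2.INTER_CUBIC))
im=arm.grab_frame("top")[:,:,::-1];cv2.imwrite("pics/t3.png",cv2.resize(im[150:240,70:190],None,fx=6,fy=6,interpolation=cv2.INTER_CUBIC))
```

```text
False
18.3667 [0.58991861 0.18108718 0.1485619 ] [ 0.49831391  0.12177481 -1.6688783 ]
True
19.4167 hold z 0.13106458610895055 [-0.72813732  0.3377176   5.38554265] 0.1877707928520266
```

View pics/s3.png

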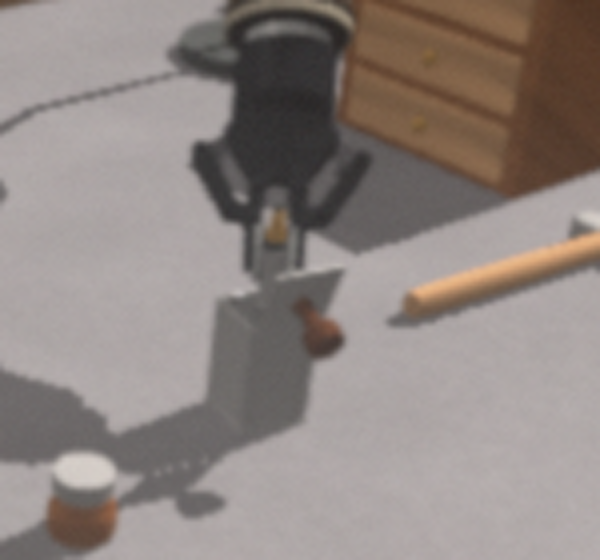

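View pics/t3.png

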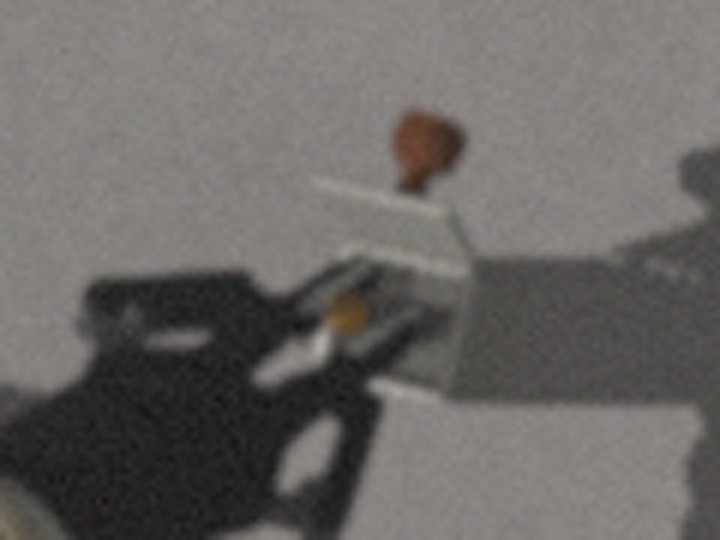

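Contact came at hold height 0.131 m, which is the floor (4 mm) plus 127 mm, so the tail is on the tin floor. Release, back out along the fingers, and look.

Run:
```python
from h import *
arm.set_gripper(.8)
p=np.array(arm.observe()["position"])
print(arm.move_straight(p-.13*ZP,max_speed=.1,stop_force=8))
p=np.array(arm.observe()["position"])
arm.move_straight(p-.06*HD+.05*Z,max_speed=.15)
arm.wait(.5)
o=arm.observe();print(o["time"],o["position"],o["contact_force"])
for n in("scene","top"):
    im=arm.grab_frame(n)[:,:,::-1];cv2.imwrite(f"pics/{n}4.png",cv2.resize(im,(800,600),interpolation=cv2.INTER_CUBIC))
    c=im[100:225,280:410] if n=="scene" else im[150:240,80:180]
    cv2.imwrite(f"pics/{n}4c.png",cv2.resize(c,None,fx=4.5,fy=4.5,interpolation=cv2.INTER_CUBIC))
```

```text
False
22.6833 [0.47736325 0.28265096 0.25986792] [-0.16885822  0.42401691  0.40731589]
```

View pics/scene4c.png

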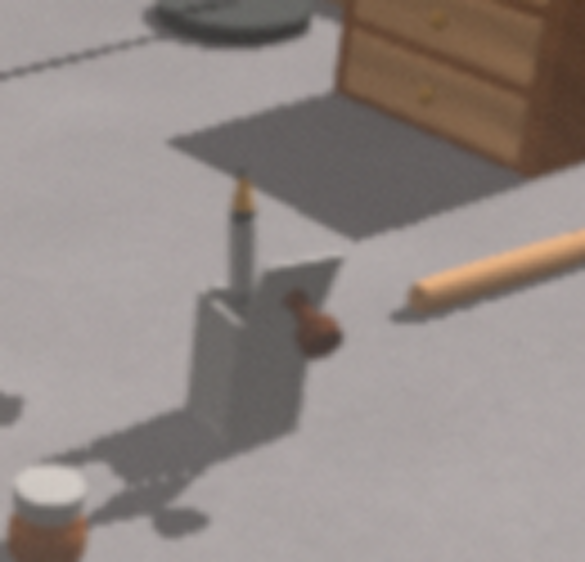

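View pics/top4.png

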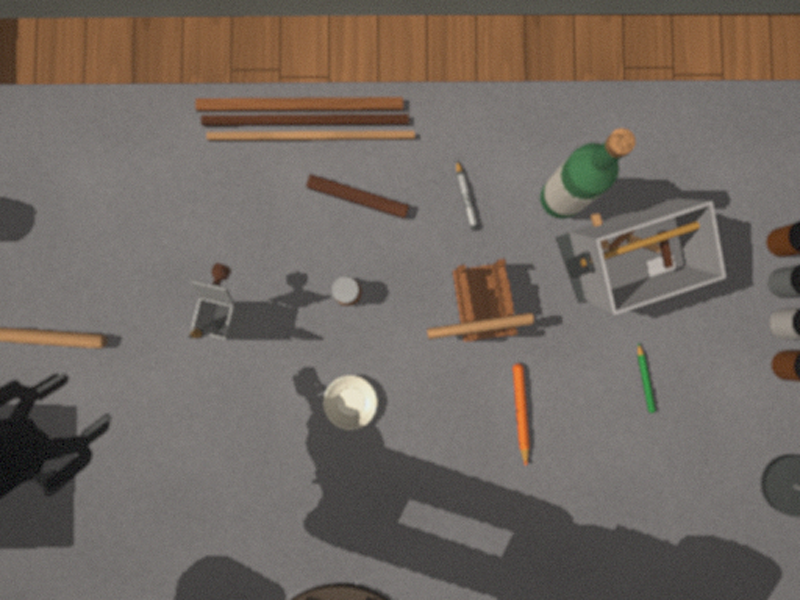

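View pics/top4c.png

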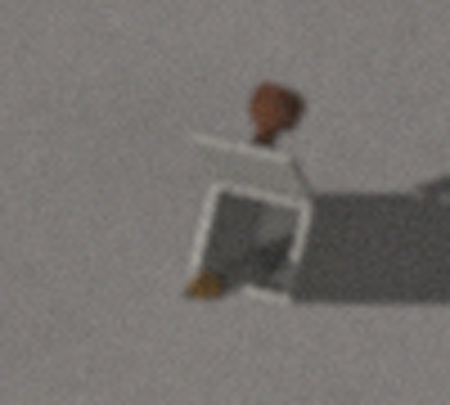

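The vise stands in the tin with its jaws up, leaning towards the near corner. The dowel, dish, jar and keel are at the same pixels as before. I'll triangulate the tip to get the lean.

Run:
```python
from h import *
s=[243/4.5+279.6,170/4.5+99.6];t=[80+188/4.5-.4,150+293/4.5-.4]
X=tri(s,t);print("tip",X,"rel tin",(X-TIN)@tx,(X-TIN)@ty, "scene repro",proj("scene",[X])-s)
print("lean if 170 long deg",np.degrees(np.arccos((X[2]-.004)/.17)))
a,b=cv2.imread("pics/top0.png"),cv2.imread("pics/top4.png")
```

```text
tip [0.55220581 0.19565644 0.16856892] rel tin -0.029357107764433996 0.00030974476343270305 scene repro [[-0.29728672  0.06076502]]
lean if 170 long deg 14.52175786292181
```

The lean is about 14.5°. That is within the 10–20° that this loose tin forces on a freely released vise, with the tail on the floor and the handle against the rim. I'll check that nothing is still moving, then hand in.

Run:
```python
from h import *
a=arm.grab_frame("scene").astype(int);arm.wait(.6);b=arm.grab_frame("scene").astype(int)
d=cv2.GaussianBlur(np.abs(a-b).max(2).astype(np.float32),(5,5),0);print("max diff tin area",d[120:200,310:370].max(),"elsewhere",d.max())
print(arm.observe()["time"],arm.observe()["contact_force"]);arm.job_done()
```

```text
max diff tin area 2.4492188 elsewhere 8.3671875
23.4833 [-0.04254971 -0.09038214 -0.48674493]
the job is handed in; nothing more can be done
```

The lid is open on its stop and the steel pin vise stands in the tin with its jaws up. I handed the job in at 23.5 s with the gripper clear of everything.

- **Lid:** I gripped the knob, swung it about 90° around the hinge and let go. It fell onto its stop and was still open in the last pictures. The wrist force I read at each step of the swing stayed below about 13 N.
- **Vise:** I took the larger grey one from the rest, turned it upright and lowered it until the tail touched the tin floor. The contact height of 131 mm matched the expected value. Then I released it and backed away.
- **Last checks:** In the final top view the dowel, dish, jar and keel were where they started. Two frames 0.6 s apart showed no movement around the tin, and the force on the tool was near zero. The largest frame-to-frame change elsewhere was 8 grey levels, which I did not look into.
- **Not perfect:** The vise is not exactly vertical. By my triangulation it leans about 14.5° towards the robot, against the tin's near rim, because it is loose in the 48 mm opening. I left it like that rather than risk gripping it again.

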